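# Click the stock tally on, once per tin

### The arm

A 6-joint arm with a two-finger parallel gripper is mounted at the origin on the work surface; the furniture and walls round the work are solid. World frame = base frame: x ahead of the robot, y to its left, z up, the work surface at z = 0. Lengths are in mm, angles in degrees, forces in N, time in s.
With the tool pointing down it reaches from about 350 to 850 mm from the base axis. Payload 8.1 kg.
Tool frame: the origin (TCP) lies midway between the tips of the shut fingers; the grasp point (between the pads) lies 19 mm behind it; z points along the fingers, y is the line along which they close (so a half turn about z gives the same grasp; the last joint's range is limited). The gripper opens to 85 mm and grips with 20 to 120 N. Pads are 22 mm wide; open, the fingers measure 114 mm over their backs; the gripper's body (76 mm by 85 mm) begins 54 mm behind the grasp point. The pads swing forward as they close: fully open they stand 13 mm farther back than shut.
Start: joints at [-80.523, 7.471, 85.268, -0, 87.261, -4.893], TCP at [148.928, -581.228, 198.292] pointing down, gripper open.
Joint ranges: [-169.43, 169.43], [-51.17, 129.36], [1.28, 143.12], [-76.62, 256.62], [0, 156.53], [-152.29, 152.29]. Speed limits (degrees/s): [136.94, 136.94, 159.86, 180, 180, 180].

### API

Orientations are given as [roll, pitch, yaw] about the fixed x, y, z axes, in that order (R = Rz(yaw) Ry(pitch) Rx(roll)).
In Python, from bench import r gives the robot as it stands. The module is installed in compiled form; this text tells all that it offers.
- The arm moves only by the tool jog_arm, never from a script. Its argument "rows" is a list of rows, each a list of 2 entries, a list of its own where there are three numbers: the shift along the tool's x, y, z in mm, then the turn, a rotation vector about the tool's x, y, z in rad. A call has 1 to 10 rows; each row is the pose to reach, as a shift and turn from the pose commanded when the call began, along the tool's axes at that moment; what a row does not reach only later rows make up. A row lasts 1/10 s, in which the tool goes at most 50 mm and 8.59 degrees, less where a joint would pass 70% of its speed; a pose out of reach is approached as far as the arm can. A call with a gripper value outside its range is refused whole. "grip" is the finger opening in mm, from 0 to 85.4, set as the call begins (left out, the last holds). The fingers move at their own pace and stop on an object; "force" is the grip in N (left out, the last holds). Time passes only in rows, so rows that repeat a pose let the fingers close. It gives the time, the measured TCP pose, the force, the opening and the grip force at its end, in the units of the state.
- r.sense(): the state, without advancing time (a new reading comes with each control period).
- r.snapshot(name): name is "scene" or "top"; returns (picture, depth): 480x640x3 uint8, blue, green, red; 480x640 float32, mm along the optical axis (not along the pixel's ray), 0 where there is no reading.
- r.camera_params(name): a dict with "fx", "fy", "cx", "cy" (pixels), "dist_coeffs" ([k1, k2, p1, p2, k3] as OpenCV has them; the pictures are not rectified), "pose" (4x4, takes a point from camera to world coordinates). Camera axes: x right, y down, z forward; pixel columns grow to the right and rows downward; lengths in mm; the calibration is good to about 2 mm. A picture is of the moment at which its call begins. camera_params takes no time and is no camera call.
- r.hand_in(): hands the job in; it is judged then, once.
The state is a dict: "time": time; "joint_pos": joint angles; "qd": joint speeds; "joint_efforts": joint torques, N m; "tool_pos": TCP position; "tcp_rot": TCP orientation; "ft_force": force on the tool from outside, world axes, zero at the start; "wrist_torque": the same for the moment, N m; "finger_gap": finger opening in mm; "grip_force": force on a finger pad.
Only numpy, scipy, OpenCV 4.12 (cv2) and the standard library are available. Lean on these libraries where they do the work, as an engineer would, in place of code of your own. Each camera call takes 0.05 s, during which the arm holds its last target. There are 200 camera calls.

### The job

Click the tally wheel on clockwise (seen from above), one click for each food tin standing on the black slate board; the glass jar is not a tin, and whatever stands on the cork trivet is not counted. Push the arms of the wheel lightly with a fingertip, one click at a time, letting the wheel come to rest at each click, and do not let it go past the count. Do not pinch the wheel, and leave the tins and the jar standing where they are.

Things in the scene. Friction and masses are not known exactly. Their poses are not given: they have to be found in the camera images.
- tally: tally counter, fixed to the worktop. Origin on the worktop under the upright axis of its wheel; z up; its x axis runs from the wheel's axis to the pointer. Its foot under the wheel has a radius of 38 mm; farther out there is nothing below the wheel's arms but the worktop, except on the pointer's side the post with its 12 mm high footing
- wheel_middle (a point): centre of the level grey wheel, on its axis, 38 mm above the worktop. Hub of radius 35 mm; eight straight radial arms, one every 45 degrees, each 10 mm wide with a round end 70 mm from the axis. Hub and arms lie 28 to 48 mm above the worktop; a steel rib on the zero arm rises to 53 mm. The gaps between arms are free, about 36 mm wide at 60 mm from the axis
- pointer (a point): steel pointer tip, 78 mm from the axis, 56 mm above the worktop, on a wooden post (87 to 101 mm from the axis, 26 mm wide, 58 mm high), the only part of the counter outside the wheel
- wheel (a joint): turn of the wheel in rad: 0 at the start, steel rib at the pointer; grows clockwise seen from above. It rests at every 45 degrees (0.785 rad), an arm at the pointer: let go, it springs to the nearest click; pushed past half-way it runs on to the next click and stops. It takes 1 to 2 N at an arm's end, square to the arm (more when pushed askew). The arm at the pointer after n clicks bears n white dots
- slate_board: black slate board, 176 x 216 x 11 mm, fixed flat on the worktop; origin at the centre of its underside. Two or three food tins stand on it, all within 90 mm of its centre; the jar may be among them
- trivet: round cork trivet, 110 mm across, 11 mm thick, fixed; origin at the centre of its underside. One tin or the jar stands on it, more than 0.4 m from the board
- tin_4: round food tin, 76 mm across, 58 mm high, loose; origin at the centre of its underside, which stands 11 mm above the worktop
- tin_7: round food tin, 75 mm across, 58 mm high, loose; origin at the centre of its underside, which stands 11 mm above the worktop
- fish_tin: flat wide food tin, 86 mm across, 40 mm high, loose; origin at the centre of its underside, which stands 11 mm above the worktop
- jar_3: glass jar with a screw lid, 64 mm across, 90 mm high, not a tin; loose; origin at the centre of its underside, which stands 11 mm above the worktop
There are look-alikes about, which are no part of the job. What is shaped like the tin_4 but green or purple is not meant. What is shaped like the tin_7 but turquoise is not meant.

How it is judged:
By the outcome, as a careful person would: the job done as asked, in the order asked, and still so for the second after the job is handed in, with the robot touching nothing.
It also fails if it takes over 54 s, if anything falls off the work surface, if the arm or the gripper's body presses on something with over 40 N, if the wrist force passes 120 N, or if a joint passes its speed limit or range.

## Working session

There is one attempt and no reset: what is moved stays moved. The work goes in short steps, Python scripts to look and compute and a tool call to move; the robot and the scene stay as the last step left them, time stands still between calls to the robot, and variables do not carry over. Pictures are saved under pics/ and viewed, at most 10 in all, crops included, and the job is handed in when it is done.

Besides the shell and the picture viewer there is one more tool, called after "Emit:" by a JSON object that holds its "name" and its "arguments", one argument or row to a line. jog_arm: Moves the arm, as the interface text tells. Its arguments: {"type":"object","properties":{"rows":{"type":"array"},"grip":{"type":"number"},"force":{"type":"number"}},"required":["rows"]}

```bash
mkdir -p pics; python3 - <<'E'
from bench import r
import cv2,numpy as np
for n in("scene","top"):
    p,d=r.snapshot(n); cv2.imwrite(f"pics/{n}1.png",p); np.save(f"{n}1.npy",d)
    c=r.camera_params(n); print(n,c)
print(r.sense())
E
```

```text
scene {'fx': 530.979057124194, 'fy': 530.979057124194, 'cx': 330.074440745973, 'cy': 240.6321426294634, 'dist_coeffs': array([0.03703066, 0.        , 0.        , 0.        , 0.        ]), 'pose': array([[-8.25991588e-01, -2.76406545e-01,  4.91260948e-01,
        -2.84655444e+02],
       [-5.63583623e-01,  4.21279614e-01, -7.10561037e-01,
         1.11843812e+03],
       [-1.05545008e-02, -8.63784064e-01, -5.03751619e-01,
         8.48242059e+02],
       [ 0.00000000e+00,  0.00000000e+00,  0.00000000e+00,
         1.00000000e+00]])}
top {'fx': 560.9502877653302, 'fy': 560.9502877653302, 'cx': 314.71084007373656, 'cy': 237.1065904665301, 'dist_coeffs': array([0.05421344, 0.        , 0.        , 0.        , 0.        ]), 'pose': array([[ 1.69592155e-02, -9.92047470e-01,  1.24716486e-01,
         2.80572280e+02],
       [-9.99765206e-01, -1.51426185e-02,  1.54994520e-02,
        -9.50270680e+00],
       [-1.34876580e-02, -1.24950062e-01, -9.92071351e-01,
         1.66188195e+03],
       [ 0.00000000e+00,  0.00000000e+00,  0.00000000e+00,
         1.00000000e+00]])}
{'time': 0.1, 'joint_pos': array([-8.05230554e+01,  7.51232670e+00,  8.53236393e+01,  1.10364921e-04,
        8.72628407e+01, -4.89366323e+00]), 'qd': array([ 0.01122171, -0.0913963 , -0.17564363, -0.07822475,  0.06910214,
       -0.00113514]), 'joint_efforts': array([ 4.77129797e-04, -5.70952463e+01, -5.01940620e+01, -2.16207509e-04,
        8.18288536e-03,  9.11325884e-06]), 'tool_pos': array([ 148.83869499, -580.66293722,  197.32753342]), 'tcp_rot': array([-1.79901563e+02, -8.53869959e-03,  1.43705951e+01]), 'ft_force': array([ 0.66574907, -0.45025588,  0.5260526 ]), 'wrist_torque': array([-0.02085385,  0.03527029,  0.05582323]), 'grip_force': 0.0, 'finger_gap': 84.86718504765722}
```

View pics/top1.png

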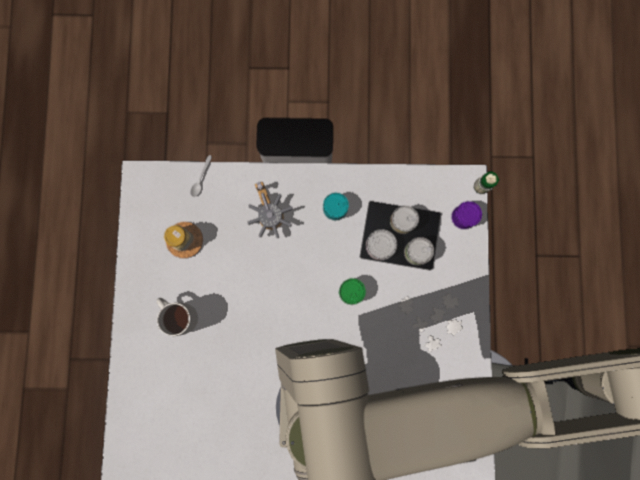

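View pics/scene1.png

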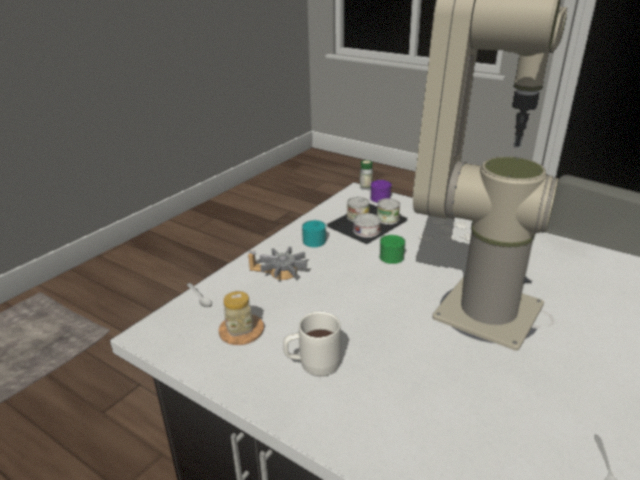

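The jar (yellow lid, scene 237,310) stands on the trivet. Three tins stand on the slate: top view (404,219), (381,244) and (419,250). The tally wheel is at about (270,215), with its post at (263,190). Next I'll measure the wheel.

```bash
cat > h.py <<'E'
from bench import r
import cv2,numpy as np
def ray(n,uv,z):
    c=r.camera_params(n);K=np.array([[c['fx'],0,c['cx']],[0,c['fy'],c['cy']],[0,0,1]])
    q=cv2.undistortPoints(np.array(uv,float).reshape(-1,1,2),K,c['dist_coeffs'])[:,0]
    T=c['pose'];d=np.c_[q,np.ones(len(q))]@T[:3,:3].T;o=T[:3,3]
    return o+d*((z-o[2])/d[:,2])[:,None]
def cloud(n,d,m):
    c=r.camera_params(n);v,u=np.nonzero(m&(d>0));K=np.array([[c['fx'],0,c['cx']],[0,c['fy'],c['cy']],[0,0,1]])
    q=cv2.undistortPoints(np.c_[u,v].astype(float).reshape(-1,1,2),K,c['dist_coeffs'])[:,0]
    T=c['pose'];return (np.c_[q,np.ones(len(q))]*d[v,u][:,None])@T[:3,:3].T+T[:3,3],u,v
E
python3 - <<'E'
from h import *
ims=[]
for n,(x0,y0,x1,y1) in dict(top=(230,160,320,250),scene=(235,230,325,290)).items():
    p=cv2.imread(f"pics/{n}1.png");d=np.load(f"{n}1.npy")
    m=np.zeros(d.shape,bool);m[y0:y1,x0:x1]=1
    P,u,v=cloud(n,d,m);hsv=cv2.cvtColor(p,cv2.COLOR_BGR2HSV)[v,u].astype(int)
    k=(P[:,2]>33)&(P[:,2]<52)&(hsv[:,1]<60); Q=P[k]
    c,rad=cv2.minEnclosingCircle(Q[:,:2].astype(np.float32));print(n,"wheel",k.sum(),c,rad,np.median(Q,0))
    w=(hsv[:,1]>70)&(hsv[:,0]<25)&(P[:,2]>20)
    print(" wood",w.sum(),np.median(P[w],0) if w.any() else 0,P[w].max(0) if w.any() else 0,P[w].min(0) if w.any() else 0)
    ims.append(cv2.resize(p[y0:y1,x0:x1],None,fx=4.4,fy=4.4,interpolation=cv2.INTER_CUBIC))
a=np.zeros((396,800,3),np.uint8);a[:,:396]=ims[0];a[:264,400:796]=ims[1]
cv2.imwrite("pics/w.png",a)
p=cv2.imread("pics/top1.png")[195:275,350:450];q=cv2.imread("pics/scene1.png")[180:250,320:420]
cv2.imwrite("pics/b.png",np.vstack([cv2.resize(p,None,fx=4,fy=4,interpolation=2),cv2.resize(q,None,fx=4,fy=4,interpolation=2)])[:600])
E
```

```text
top wheel 600 (554.5597534179688, 154.03346252441406) 79.20942687988281 [543.57505976 146.67568735  48.02336215]
 wood 42 [628.60918936 171.94498237  42.01098645] [642.4359791  192.71281591  59.14524925] [510.56767441 119.4742112   20.06813063]
scene wheel 617 (564.9030151367188, 98.7989501953125) 127.72474670410156 [533.9152455  167.55409715  46.99722325]
 wood 113 [625.98548959 188.23455539  29.4130609 ] [638.08066423 211.12612037  60.50592631] [515.24144771 161.05670077  20.1174478 ]
```

View pics/w.png

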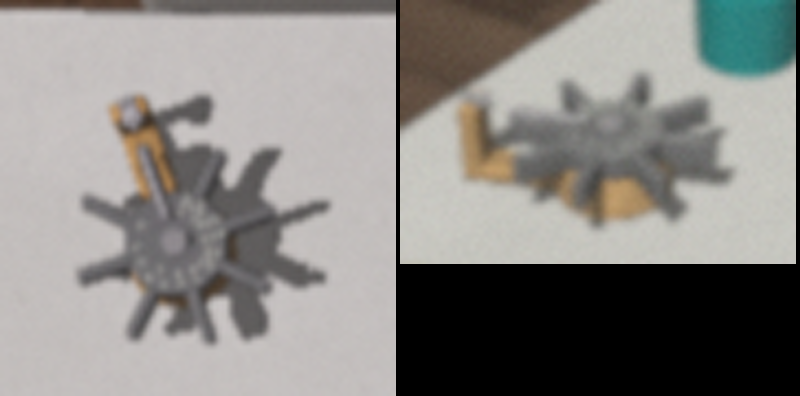

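View pics/b.png

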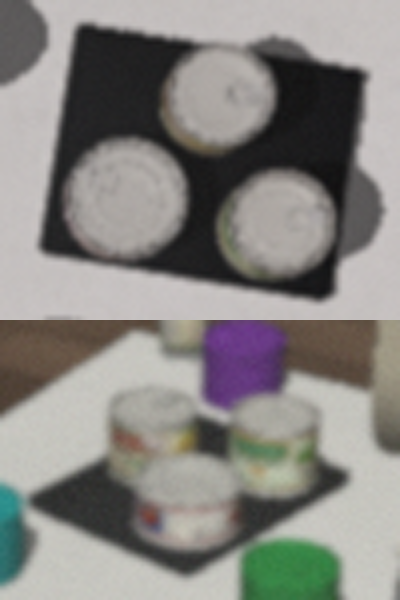

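The crops confirm three tins on the slate (two tall, one flat) and no jar, so the count is 3. The wheel hub in the crop is at about (175,243), with the post up and left of it and the rib arm at the post.

```bash
python3 - <<'E'
from h import *
print(ray("top",[[269.7,215.3],[260,185.5]],48))
for n,(x0,y0,x1,y1) in dict(top=(230,160,320,250),scene=(235,230,325,290)).items():
    p=cv2.imread(f"pics/{n}1.png");d=np.load(f"{n}1.npy")
    m=np.zeros(d.shape,bool);m[y0:y1,x0:x1]=1
    P,u,v=cloud(n,d,m);s=cv2.cvtColor(p,cv2.COLOR_BGR2HSV)[v,u].astype(int)[:,1]
    Q=P[(P[:,2]>44)&(P[:,2]<52)&(s<70)][:,:2];c=np.array([548,150.])
    for i in range(30):
        k=np.hypot(*(Q-c).T)<76;c=Q[k].mean(0)
    e=Q[k]-c;R=np.hypot(*e.T);th=np.arctan2(e[:,1],e[:,0]);z=np.exp(8j*th[(R>45)&(R<68)]).mean()
    t=P[(P[:,2]>52)&(P[:,2]<62)][:,:2];g=t-c
    print(n,len(Q[k]),c,"Rmax",np.percentile(R,98),"phase",np.degrees(np.angle(z))/8,abs(z),"post",t.mean(0),np.degrees(np.arctan2(*g.mean(0)[::-1])),np.hypot(*g.mean(0)))
    C=[c,*[cv2.minEnclosingCircle(Q[k].astype(np.float32))]];print(C)
E
```

```text
[[545.5416324  148.05818946  48.        ]
 [633.6521895  178.87818199  48.        ]]
top 496 [545.42518523 147.70269172] Rmax 67.90505286532417 phase 20.53705331310906 0.9008453936399885 post [561.39339735 154.72351216] 23.73388211771258 17.44350073566819
[array([545.42518523, 147.70269172]), ((546.10546875, 149.04640197753906), 69.47315979003906)]
scene 379 [542.74777689 156.74627494] Rmax 70.35414771931056 phase 20.155164566146716 0.7381720800827045 post [559.09693136 121.9679662 ] -64.82195609469144 38.42948881318968
[array([542.74777689, 156.74627494]), ((545.2757568359375, 150.58840942382812), 70.8603286743164)]
```

Emit:
{"name": "jog_arm", "arguments": {
  "rows": [
    [[547, -547, 80], [0, 0, -2.852]],
    [[547, -547, 80], [0, 0, -2.852]],
    [[547, -547, 80], [0, 0, -2.852]],
    [[547, -547, 80], [0, 0, -2.852]],
    [[547, -547, 80], [0, 0, -2.852]],
    [[547, -547, 80], [0, 0, -2.852]],
    [[547, -547, 80], [0, 0, -2.852]],
    [[547, -547, 80], [0, 0, -2.852]],
    [[547, -547, 80], [0, 0, -2.852]],
    [[547, -547, 80], [0, 0, -2.852]]
  ],
  "grip": 0
}}

```text
time: 1.1
tool_pos: [402.8, -151.3, 146.6]
tcp_rot: [180.0, 0.0, 100.7]
ft_force: [1.3, -1.1, -0.0]
finger_gap: -0.3
grip_force: 0.0
```

```bash
cat > g.py <<'E'
from h import *
from scipy.spatial.transform import Rotation as S
C=np.array([545.7,148.8])
def rows(off,z,R=64,pose=None):
    # off: clockwise degrees past pointer
    s=r.sense();p,o=pose or (s['tool_pos'],s['tcp_rot']);A=S.from_euler('xyz',o,degrees=True)
    for f in np.atleast_1d(off):
        a=20.3-f;t=np.r_[C+R*np.array([np.cos(np.radians(a)),np.sin(np.radians(a))]),z]
        B=S.from_euler('xyz',[180,0,a+270],degrees=True)
        print(f,t.round(1),np.round(A.inv().apply(t-p),1),(A.inv()*B).as_rotvec().round(3))
E
python3 -c "
from g import *
rows(112.5,110);print(r.sense()['tool_pos'],r.sense()['joint_pos'])"
```

```text
112.5 [543.2  84.8 110. ] [206.1 181.7  36.6] [ 0.     0.    -1.346]
[ 402.78708123 -151.30240315  146.57001367] [-2.74197771e+01 -1.82677352e+01  1.14807578e+02 -2.69760526e-03
  8.34419478e+01 -3.80738757e+01]
```

Emit:
{"name": "jog_arm", "arguments": {
  "rows": [
    [[206, 182, 36], [0, 0, -1.346]],
    [[206, 182, 36], [0, 0, -1.346]],
    [[206, 182, 36], [0, 0, -1.346]],
    [[206, 182, 36], [0, 0, -1.346]],
    [[206, 182, 36], [0, 0, -1.346]],
    [[206, 182, 36], [0, 0, -1.346]],
    [[206, 182, 36], [0, 0, -1.346]],
    [[206, 182, 36], [0, 0, -1.346]],
    [[206, 182, 36], [0, 0, -1.346]],
    [[206, 182, 36], [0, 0, -1.346]]
  ]
}}

```text
time: 2.1
tool_pos: [544.1, 82.1, 110.3]
tcp_rot: [-180.0, -0.1, 177.6]
ft_force: [-0.3, 0.2, 0.4]
finger_gap: -0.1
grip_force: 0.0
```

Emit:
{"name": "jog_arm", "arguments": {
  "rows": [
    [[0, 0, 0], [0, 0, 0]],
    [[0, 0, 0], [0, 0, 0]],
    [[0, 0, 0], [0, 0, 0]]
  ]
}}

```text
time: 2.4
tool_pos: [544.5, 81.9, 110.9]
tcp_rot: [180.0, -0.0, 177.3]
ft_force: [-0.4, 0.8, -0.1]
finger_gap: -0.1
grip_force: 0.0
```

```bash
python3 -c "
from g import *
rows(112.5,34);print(r.sense()['tool_pos'],r.sense()['tcp_rot'])
a=r.snapshot('scene')[0][190:300,220:350];b=r.snapshot('top')[0][150:260,210:340]
cv2.imwrite('pics/c.png',np.hstack([cv2.resize(i,None,fx=3,fy=3,interpolation=2) for i in (a,b)]))"
```

```text
112.5 [543.2  84.8  34. ] [ 1.3  2.9 76.9] [ 0.    -0.    -0.009]
[544.45247379  81.87530799 110.85689113] [ 1.79998570e+02 -2.28484713e-03  1.77300532e+02]
```

View pics/c.png

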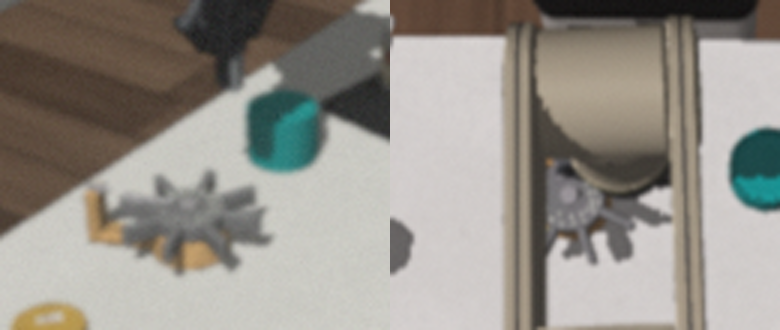

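The shut fingertip is at (235,85) in the scene crop, above the gap on the turquoise-tin side. The wheel is still at rest with the zero arm at the pointer. I'll descend now.

Emit:
{"name": "jog_arm", "arguments": {
  "rows": [
    [[1.3, 2.9, 10], [0, 0, -0.009]],
    [[1.3, 2.9, 20], [0, 0, -0.009]],
    [[1.3, 2.9, 30], [0, 0, -0.009]],
    [[1.3, 2.9, 40], [0, 0, -0.009]],
    [[1.3, 2.9, 48], [0, 0, -0.009]],
    [[1.3, 2.9, 55], [0, 0, -0.009]],
    [[1.3, 2.9, 62], [0, 0, -0.009]],
    [[1.3, 2.9, 68], [0, 0, -0.009]],
    [[1.3, 2.9, 73], [0, 0, -0.009]],
    [[1.3, 2.9, 76], [0, 0, -0.009]]
  ]
}}

```text
time: 3.5
tool_pos: [543.2, 84.9, 34.4]
tcp_rot: [-180.0, -0.0, 177.9]
ft_force: [-0.1, 0.4, -0.2]
finger_gap: -0.2
grip_force: 0.0
```

Emit:
{"name": "jog_arm", "arguments": {
  "rows": [
    [[0, 0, 0], [0, 0, 0]],
    [[0, 0, 0], [0, 0, 0]],
    [[0, 0, 0], [0, 0, 0]]
  ]
}}

```text
time: 3.8
tool_pos: [543.7, 85.0, 35.3]
tcp_rot: [180.0, 0.0, 178.0]
ft_force: [0.4, 1.0, 0.2]
finger_gap: 0.4
grip_force: 0.0
```

```bash
python3 -c "
from g import *
s=r.sense();print(s['tool_pos'],s['tcp_rot'],s['ft_force'])
rows(np.arange(112.5,158,2.25),34)
print(s['joint_pos'])"
```

```text
[543.69301027  84.95141994  35.28697684] [1.79997175e+02 4.12520550e-02 1.77951370e+02] [0.35294434 0.99420583 0.23705965]
112.5 [543.2  84.8  34. ] [ 0.4 -0.1  1.3] [0.    0.001 0.003]
114.75 [540.7  85.   34. ] [ 3.  -0.1  1.3] [0.    0.001 0.042]
117.0 [538.2  85.2  34. ] [5.5 0.1 1.3] [0.    0.001 0.081]
119.25 [535.7  85.6  34. ] [8.  0.3 1.3] [0.    0.001 0.12 ]
121.5 [533.3  86.   34. ] [10.5  0.7  1.3] [0.    0.001 0.16 ]
123.75 [530.8  86.6  34. ] [12.9  1.1  1.3] [0.    0.001 0.199]
126.0 [528.4  87.2  34. ] [15.4  1.7  1.3] [0.    0.001 0.238]
128.25 [526.   87.9  34. ] [17.8  2.3  1.3] [0.    0.001 0.278]
130.5 [523.6  88.7  34. ] [20.2  3.1  1.3] [0.    0.001 0.317]
132.75 [521.3  89.7  34. ] [22.6  3.9  1.3] [0.    0.001 0.356]
135.0 [519.   90.7  34. ] [24.9  4.8  1.3] [0.    0.001 0.395]
137.25 [516.7  91.8  34. ] [27.2  5.8  1.3] [0.    0.001 0.435]
139.5 [514.5  92.9  34. ] [29.5  6.9  1.3] [0.    0.001 0.474]
141.75 [512.3  94.2  34. ] [31.7  8.1  1.3] [0.    0.001 0.513]
144.0 [510.2  95.6  34. ] [33.9  9.4  1.3] [0.    0.001 0.552]
146.25 [508.1  97.   34. ] [36.  10.8  1.3] [0.    0.001 0.592]
148.5 [506.1  98.5  34. ] [38.  12.2  1.3] [0.    0.001 0.631]
150.75 [504.2 100.1  34. ] [40.  13.7  1.3] [0.    0.001 0.67 ]
153.0 [502.3 101.8  34. ] [42.  15.3  1.3] [0.    0.001 0.71 ]
155.25 [500.5 103.5  34. ] [43.8 17.   1.3] [0.    0.001 0.749]
157.5 [498.7 105.3  34. ] [45.7 18.7  1.3] [0.    0.001 0.788]
[ 3.54284408e+00  7.84913084e+00  1.02553027e+02 -1.28925554e-03
  6.95565113e+01 -8.44080773e+01]
```

Emit:
{"name": "jog_arm", "arguments": {
  "rows": [
    [[2.5, 0, 0.5], [0, 0, 0.039]],
    [[5, 0.2, 1], [0, 0, 0.079]],
    [[7.5, 0.4, 1], [0, 0, 0.118]],
    [[10, 0.8, 1], [0, 0, 0.157]],
    [[12.5, 1.2, 1], [0, 0, 0.196]],
    [[14.9, 1.8, 1], [0, 0, 0.236]],
    [[17.4, 2.4, 1], [0, 0, 0.275]],
    [[19.8, 3.1, 1], [0, 0, 0.314]],
    [[22.2, 4, 1], [0, 0, 0.353]],
    [[24.5, 4.9, 1], [0, 0, 0.393]]
  ]
}}

```text
time: 4.8
tool_pos: [519.2, 90.8, 34.3]
tcp_rot: [180.0, 0.0, 155.3]
ft_force: [0.8, -0.6, -0.8]
finger_gap: -0.1
grip_force: 0.0
```

```bash
python3 -c "
from g import *
s=r.sense();print(s['tool_pos'],s['ft_force']);rows([135,157.5],35)
a=r.snapshot('scene')[0][230:290,235:325]
cv2.imwrite('pics/d.png',cv2.resize(a,None,fx=5,fy=5,interpolation=2))"
```

```text
[519.21719445  90.77187649  34.26694338] [ 0.7942017  -0.57425262 -0.81025855]
135.0 [519.   90.7  35. ] [ 0.2 -0.2 -0.7] [0.    0.001 0.001]
157.5 [498.7 105.3  35. ] [24.7  4.7 -0.7] [0.    0.001 0.393]
```

View pics/d.png

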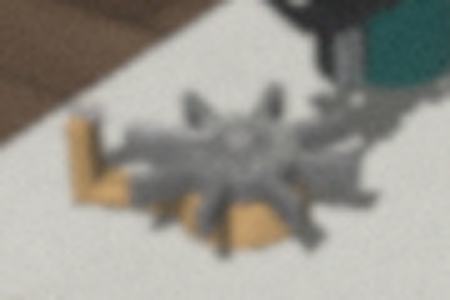

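The wheel looks unturned and the fingertip is at about (345,80) in the crop. I'll measure the wheel's phase and the fingertip's projection.

```bash
cat >> g.py <<'E'
def phase():
    p,d=r.snapshot("scene");m=np.zeros(d.shape,bool);m[230:290,235:325]=1
    P,u,v=cloud("scene",d,m);s=cv2.cvtColor(p,cv2.COLOR_BGR2HSV)[v,u].astype(int)[:,1]
    e=P[:,:2]-(C+[-.5,1.]);R=np.hypot(*e.T);az=np.degrees(np.arctan2(e[:,1],e[:,0]))
    k=(P[:,2]>44)&(P[:,2]<52)&(s<70)&(R>40)&(R<68)&(az>-20)&(az<205)
    th=np.radians(az[k]);print("phase",k.sum(),np.degrees(np.angle(np.exp(8j*th).mean()))/8)
    w=(az>-20)&(P[:,2]>44)&(P[:,2]<56)&(R<68)&(R>40);print(np.histogram(az[w],bins=np.arange(-20,181,8))[0])
E
python3 -c "
from g import *
s=r.sense();c=r.camera_params('scene');T=np.linalg.inv(c['pose']);K=np.array([[c['fx'],0,c['cx']],[0,c['fy'],c['cy']],[0,0,1]])
for t in (s['tool_pos'],s['tool_pos']+[0,0,40]):
  q=cv2.projectPoints(t.reshape(1,3),cv2.Rodrigues(T[:3,:3])[0],T[:3,3],K,c['dist_coeffs'])[0].ravel();print(q,(q-[235,230])*5)
phase()
import h
d=np.load('scene1.npy');p=cv2.imread('pics/scene1.png')
class F: pass
import g; f=F();f.snapshot=lambda n:(p,d);f.camera_params=r.camera_params;f.sense=r.sense;g.r=f;phase()"
```

```text
[303.74487474 257.29260157] [343.72437372 136.46300783]
[303.24743236 245.40126445] [341.23716179  77.00632224]
phase 99 20.77962715683674
[ 9  0  0  1  7 26  1  0  0  2 21 12  0  0  0  8 18  0  0  0  1 19 10  0
  0]
phase 103 21.124866884432347
[ 7  0  0  0  8 26  3  0  0  3 18 17  0  0  0 10 17  0  0  0  0 21  7  0
  0]
```

```bash
python3 -c "
from g import *
p2,d2=r.snapshot('scene');t2,_=r.snapshot('top')
p=cv2.imread('pics/scene1.png');d1=np.load('scene1.npy')
m=np.zeros(d1.shape,bool);m[230:290,235:325]=1
for d in (d1,d2):
  P,u,v=cloud('scene',d,m);e=P[:,:2]-(C+[-.5,1.]);R=np.hypot(*e.T);az=np.degrees(np.arctan2(e[:,1],e[:,0]))-20.3
  k=(R>32)&(R<70)&(P[:,2]>46)&(P[:,2]<60)
  print([(a,round(float(np.percentile(P[k&(abs((az-a+180)%360-180)<10)][:,2],90)),1)) for a in (-135,-90,-45,0,45,90,135) if (k&(abs((az-a+180)%360-180)<10)).sum()>3])
f=lambda i:cv2.resize(i[232:290,238:322],None,fx=4.7,fy=4.7,interpolation=2)
o=np.hstack([f(p),f(p2)]);o2=cv2.resize(t2[170:250,230:310],None,fx=3.8,fy=3.8,interpolation=2);a=np.zeros((600,o.shape[1],3),np.uint8);a[:o.shape[0]]=o;a[o.shape[0]:o.shape[0]+304,:304]=o2
cv2.imwrite('pics/e.png',a)"
```

```text
[(-135, 52.9), (-90, 53.8), (-45, 52.8), (0, 57.1), (45, 52.8), (90, 52.6), (135, 53.3)]
[(-135, 53.4), (-90, 52.9), (-45, 53.8), (0, 57.0), (45, 52.3), (90, 52.3), (135, 53.8)]
```

View pics/e.png

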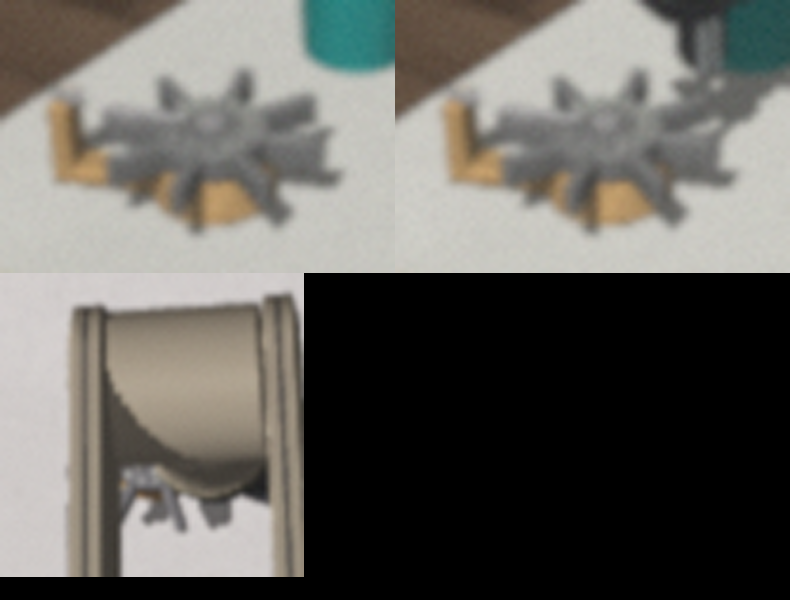

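```bash
python3 -c "
from g import *
np.set_printoptions(linewidth=200,suppress=True)
p2,d2=r.snapshot('scene');d1=np.load('scene1.npy')
for d in (d1,d2):
  m=np.ones(d.shape,bool);P,u,v=cloud('scene',d,m);
  for vv in range(236,264,2):
    print(vv,[tuple(int(x) for x in P[(u==uu)&(v==vv)][0]) if ((u==uu)&(v==vv)).any() else None for uu in (298,301,304,307,310)])
"
```

```text
236 [(640, -39, 4), (633, -46, 3), (590, -6, 36), (577, -4, 41), (567, -5, 43)]
238 [(633, -29, 4), (626, -36, 3), (592, -7, 27), (578, -4, 33), (564, -2, 39)]
240 [(622, -16, 6), (613, -19, 8), (594, -10, 18), (580, -7, 24), (566, -4, 30)]
242 [(619, -11, 2), (609, -14, 4), (588, -3, 16), (584, -11, 13), (570, -9, 19)]
244 [(611, 0, 3), (601, -3, 5), (595, -11, 3), (578, -4, 11), (568, -7, 14)]
246 [(608, 2, -1), (592, 8, 7), (588, -2, 2), (579, -4, 4), (570, -8, 5)]
248 [(597, 16, 2), (586, 16, 6), (580, 9, 4), (573, 3, 3), (565, -2, 3)]
250 [(590, 26, 2), (580, 23, 4), (571, 20, 5), (567, 11, 2), (559, 6, 2)]
252 [(584, 34, 1), (527, 92, 50), (517, 91, 52), (557, 24, 4), (553, 15, 2)]
254 [(525, 108, 51), (517, 104, 52), (515, 93, 47), (549, 34, 6), (542, 30, 6)]
256 [(528, 105, 43), (524, 96, 39), (516, 92, 39), (546, 39, 2), (539, 34, 2)]
258 [(518, 117, 45), (522, 99, 35), (516, 93, 33), (540, 48, 2), (531, 44, 2)]
260 [(506, 133, 51), (497, 130, 53), (540, 62, 2), (532, 58, 2), (522, 56, 5)]
262 [(500, 141, 51), (496, 133, 48), (487, 130, 50), (525, 67, 3), (518, 62, 3)]
236 [
[... 404 characters left out ...]

246 [(603, 8, 3), (516, 104, 79), (507, 102, 81), (509, 85, 72), (567, -4, 8)]
248 [(597, 17, 3), (588, 14, 3), (581, 7, 2), (574, 1, 2), (562, 2, 6)]
250 [(587, 29, 4), (580, 24, 4), (574, 17, 2), (562, 17, 6), (557, 8, 4)]
252 [(580, 39, 5), (524, 95, 52), (523, 82, 46), (557, 24, 5), (550, 18, 4)]
254 [(524, 110, 53), (523, 96, 46), (516, 92, 46), (550, 34, 5), (545, 25, 2)]
256 [(528, 105, 43), (522, 99, 41), (517, 91, 39), (546, 39, 2), (537, 36, 3)]
258 [(523, 112, 41), (520, 101, 37), (520, 88, 29), (539, 48, 2), (530, 45, 4)]
260 [(504, 135, 53), (500, 127, 51), (538, 64, 4), (533, 56, 1), (526, 52, 2)]
262 [(505, 134, 46), (497, 132, 47), (486, 132, 51), (525, 68, 3), (519, 60, 1)]
```

The depth shows the fingertip ending at z≈68–72, above the arms, even though the reported z is 34. I'll check that offset against the start picture as well.

```bash
python3 -c "
from g import *
np.set_printoptions(linewidth=200,suppress=True)
c=r.camera_params('scene');T=np.linalg.inv(c['pose']);K=np.array([[c['fx'],0,c['cx']],[0,c['fy'],c['cy']],[0,0,1]])
pr=lambda t:cv2.projectPoints(np.array(t,float).reshape(1,3),cv2.Rodrigues(T[:3,:3])[0],T[:3,3],K,c['dist_coeffs'])[0].ravel()
print(pr([148.9,-581,197]),pr([148.9,-581,232]))
d=np.load('scene1.npy');m=np.zeros(d.shape,bool);m[100:160,500:545]=1;P,u,v=cloud('scene',d,m)
k=(P[:,1]<-450)&(P[:,1]>-700)&(P[:,0]>80)&(P[:,0]<230)
for vv in range(110,160,4):
  q=k&(v==vv)
  if q.any(): print(vv,u[q].min(),u[q].max(),P[q].mean(0).round())
print(r.sense())"
```

```text
[515.24117912 157.21474914] [517.07276295 147.01177688]
110 520 528 [ 139. -547.  363.]
114 516 529 [ 145. -559.  347.]
118 516 528 [ 136. -528.  344.]
122 516 526 [ 136. -522.  333.]
126 515 526 [ 135. -521.  321.]
130 516 523 [ 151. -581.  289.]
134 515 523 [ 132. -511.  299.]
138 515 522 [ 136. -528.  281.]
142 515 521 [ 135. -527.  268.]
146 514 520 [ 136. -529.  254.]
{'time': 5.05, 'joint_pos': array([  4.33276163,   4.50826799, 106.29068717,  -0.00123926,  69.16660399, -61.16139555]), 'qd': array([-0.09156229,  0.2284331 ,  0.04112343, -0.03338932, -0.0424535 ,  0.22051461]), 'joint_efforts': array([  0.05612771, -49.31917548, -45.04624844,   0.00471477,   0.01031393,   0.02827954]), 'tool_pos': array([519.34696668,  90.68722751,  34.16565763]), 'tcp_rot': array([179.98440248,   0.03072835, 155.4945934 ]), 'ft_force': array([-0.15876224,  0.7907456 , -0.43601036]), 'wrist_torque': array([ 0.05423092, -0.06558773,  0.05012912]), 'grip_force': 0.0, 'finger_gap': 0.345931121837413}
```

The start picture shows the same thing: the real tip sits about 30 mm above the reported TCP. I'll go back to the gap, descend further while watching force, and check.

Emit:
{"name": "jog_arm", "arguments": {
  "rows": [
    [[-12.5, 1.2, -10], [0, 0, -0.2]],
    [[-24.5, 4.9, -10], [0, 0, -0.393]],
    [[-24.5, 4.9, -5], [0, 0, -0.393]],
    [[-24.5, 4.9, 0], [0, 0, -0.393]],
    [[-24.5, 4.9, 5], [0, 0, -0.393]],
    [[-24.5, 4.9, 10], [0, 0, -0.393]],
    [[-24.5, 4.9, 14], [0, 0, -0.393]],
    [[-24.5, 4.9, 17], [0, 0, -0.393]],
    [[-24.5, 4.9, 17], [0, 0, -0.393]]
  ]
}}

```text
time: 5.95
tool_pos: [542.9, 85.0, 16.3]
tcp_rot: [-180.0, -0.1, 177.9]
ft_force: [-1.2, 0.3, 0.0]
finger_gap: 0.1
grip_force: 0.0
```

```bash
python3 -c "
from g import *
s=r.sense();print(s['tool_pos'],s['tcp_rot'],s['ft_force']);rows([112.5],4)
p,d=r.snapshot('scene');m=np.zeros(d.shape,bool);m[215:256,280:320]=1;P,u,v=cloud('scene',d,m)
k=(P[:,2]>56)&(P[:,1]>45)
for vv in range(220,256,2):
  q=k&(v==vv)
  if q.any(): print(vv,u[q].min(),u[q].max(),P[q].mean(0).round(),P[q].min(0).round(),P[q].max(0).round())
cv2.imwrite('pics/f.png',cv2.resize(p[200:290,235:335],None,fx=5,fy=5,interpolation=2))"
```

```text
[542.88277655  84.97610652  16.28608103] [-1.79995531e+02 -5.04838556e-02  1.77929685e+02] [-1.2230716   0.26309704  0.04630117]
112.5 [543.2  84.8   4. ] [-0.4 -0.1 12.3] [-0.    -0.001  0.002]
220 285 308 [533. 100. 156.] [522.  47. 131.] [553. 127. 167.]
222 286 308 [532.  99. 150.] [523.  47. 125.] [546. 130. 162.]
224 285 309 [533.  99. 143.] [523.  51. 122.] [547. 133. 157.]
226 284 308 [534. 100. 137.] [525.  51. 116.] [546. 138. 150.]
228 280 308 [537. 106. 132.] [523.  51. 108.] [554. 146. 149.]
230 280 307 [537. 109. 127.] [524.  57. 104.] [554. 149. 147.]
232 282 306 [537. 107. 120.] [528.  62. 101.] [558. 149. 141.]
234 284 303 [537. 109. 115.] [530.  75. 101.] [559. 138. 130.]
236 286 303 [536. 106. 107.] [530.  77.  95.] [555. 131. 120.]
238 289 302 [536. 104. 100.] [528.  77.  87.] [550. 122. 109.]
240 293 302 [539.  91.  85.] [532.  75.  79.] [552.  98.  89.]
242 293 302 [539.  91.  79.] [531.  77.  74.] [551.  98.  83.]
244 294 302 [536.  93.  74.] [531.  80.  69.] [547. 104.  80.]
246 294 302 [538.  91.  66.] [532.  79.  61.] [553.  99.  70.]
248 295 301 [538.  92.  60.] [530.  84.  57.] [548.  98.  62.]
```

View pics/f.png

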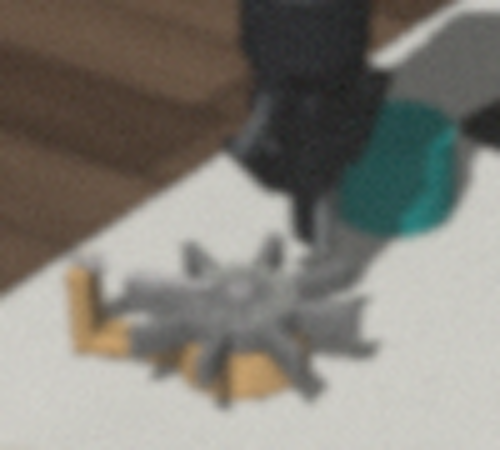

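The finger ends at crop (305,240), z≈55, against a reported 16, so the offset is about +38 mm and the tip is now just above the gap. I'll lower it 17 mm more in small steps.

Emit:
{"name": "jog_arm", "arguments": {
  "rows": [
    [[0, 0, 3], [0, 0, 0]],
    [[0, 0, 6], [0, 0, 0]],
    [[0, 0, 9], [0, 0, 0]],
    [[0, 0, 12], [0, 0, 0]],
    [[0, 0, 14], [0, 0, 0]],
    [[0, 0, 14], [0, 0, 0]]
  ]
}}

```text
time: 6.6
tool_pos: [543.0, 85.0, 2.4]
tcp_rot: [-180.0, -0.0, 177.9]
ft_force: [-0.9, -0.4, -0.5]
finger_gap: -0.1
grip_force: 0.0
```

```bash
python3 -c "
from g import *
s=r.sense();print(s['tool_pos'],s['tcp_rot'],s['ft_force']);phase()
c=r.camera_params('scene');T=np.linalg.inv(c['pose']);K=np.array([[c['fx'],0,c['cx']],[0,c['fy'],c['cy']],[0,0,1]])
pr=lambda t:cv2.projectPoints(np.array(t,float).reshape(1,3),cv2.Rodrigues(T[:3,:3])[0],T[:3,3],K,c['dist_coeffs'])[0].ravel()
p,d=r.snapshot('scene');m=np.zeros(d.shape,bool);m[235:262,285:312]=1;P,u,v=cloud('scene',d,m)
for z in (30,40,50,60,70): print(z,pr([543,85,z]))
for vv in range(240,262,1):
  q=(v==vv)&(P[:,1]>60);q2=q&(P[:,1]<118)
  if q2.any(): print(vv,u[q2].min(),u[q2].max(),P[q2].mean(0).round())
"
```

```text
[542.9833695   84.96818826   2.36810178] [-1.79996387e+02 -4.34321797e-02  1.77949171e+02] [-0.87317877 -0.39095356 -0.45594034]
phase 109 21.456354814627716
[ 6  0  0  0 12 25  3  0  0  0 26 12  0  0  0  9 22  0  0  0  2 19  5  0
  0]
30 [298.4208697  255.21527364]
40 [298.28194241 252.29942041]
50 [298.14203836 249.36460055]
60 [298.00114631 246.41060825]
70 [297.85925484 243.43723447]
240 293 303 [534.  95.  89.]
241 288 302 [537. 101.  88.]
242 289 302 [536. 103.  86.]
243 292 302 [534. 100.  82.]
244 294 302 [536.  93.  75.]
245 294 302 [538.  91.  69.]
246 290 302 [542.  90.  64.]
247 289 302 [546.  91.  60.]
248 288 302 [547.  92.  57.]
249 288 302 [546.  93.  54.]
250 287 302 [547.  95.  52.]
251 287 302 [546.  97.  50.]
252 286 304 [542.  97.  48.]
253 289 305 [532.  99.  48.]
254 295 305 [523. 102.  50.]
255 295 305 [523. 102.  46.]
256 295 305 [523. 103.  44.]
257 296 305 [522. 103.  40.]
258 296 304 [522. 104.  38.]
259 296 303 [531.  97.  27.]
260 303 307 [537.  64.   5.]
261 307 308 [526.  64.   5.]
```

Emit:
{"name": "jog_arm", "arguments": {
  "rows": [
    [[2.5, 0, 1], [0, 0, 0.039]],
    [[5, 0.2, 2], [0, 0, 0.079]],
    [[7.5, 0.4, 3], [0, 0, 0.118]],
    [[10, 0.8, 3], [0, 0, 0.157]],
    [[12.5, 1.2, 3], [0, 0, 0.196]],
    [[14.9, 1.8, 3], [0, 0, 0.236]],
    [[17.4, 2.4, 3], [0, 0, 0.275]],
    [[19.8, 3.1, 3], [0, 0, 0.314]],
    [[22.2, 4, 3], [0, 0, 0.353]],
    [[24.5, 4.9, 3], [0, 0, 0.393]]
  ]
}}

```text
time: 7.7
tool_pos: [519.6, 90.8, 0.4]
tcp_rot: [180.0, 0.1, 155.3]
ft_force: [-0.3, -0.1, 0.6]
finger_gap: -0.2
grip_force: 0.3
```

```bash
python3 -c "
from g import *
s=r.sense();print(s['tool_pos'],s['ft_force']);phase();rows([135,157.5],0)"
```

```text
[5.19616685e+02 9.07617384e+01 4.39032044e-01] [-0.34864951 -0.14722425  0.57854148]
phase 105 4.584744512498357
[ 0  0  7 25  2  0  0  2 21 13  0  0  0  8 26  1  0  0  0 17  9  0  0  0
  7]
135.0 [519.   90.7   0. ] [ 0.1 -0.3  0.3] [ 0.     0.001 -0.002]
157.5 [498.7 105.3   0. ] [24.6  4.5  0.3] [0.001 0.001 0.391]
```

The wheel has turned about 16.5° clockwise. I'll finish the first click.

Emit:
{"name": "jog_arm", "arguments": {
  "rows": [
    [[2.5, 0, 0], [0, 0, 0.039]],
    [[5, 0.2, 0], [0, 0, 0.079]],
    [[7.5, 0.4, 0], [0, 0, 0.118]],
    [[10, 0.8, 0], [0, 0, 0.157]],
    [[12.5, 1.2, 0], [0, 0, 0.196]],
    [[14.9, 1.8, 0], [0, 0, 0.236]],
    [[17.4, 2.4, 0], [0, 0, 0.275]],
    [[19.8, 3.1, 0], [0, 0, 0.314]],
    [[22.2, 4, 0], [0, 0, 0.353]],
    [[24.5, 4.7, 0], [0, 0, 0.391]]
  ]
}}

```text
time: 8.75
tool_pos: [498.8, 105.3, 0.0]
tcp_rot: [180.0, 0.0, 133.0]
ft_force: [1.0, -0.2, 0.2]
finger_gap: 0.2
grip_force: 0.0
```

Emit:
{"name": "jog_arm", "arguments": {
  "rows": [
    [[0, 0, 0], [0, 0, 0]],
    [[0, 0, 0], [0, 0, 0]],
    [[0, 0, 0], [0, 0, 0]],
    [[0, 0, 0], [0, 0, 0]],
    [[0, 0, 0], [0, 0, 0]],
    [[0, 0, 0], [0, 0, 0]],
    [[0, 0, 0], [0, 0, 0]],
    [[0, 0, 0], [0, 0, 0]]
  ]
}}

```text
time: 9.55
tool_pos: [498.7, 105.2, -0.1]
tcp_rot: [180.0, -0.0, 133.0]
ft_force: [-0.2, -0.5, -0.1]
finger_gap: -0.2
grip_force: 0.0
```

```bash
python3 -c "
from g import *
s=r.sense();print(s['tool_pos'],s['ft_force']);phase();rows([157.5,180],0)
p,d=r.snapshot('scene');cv2.imwrite('pics/g.png',cv2.resize(p[200:290,235:335],None,fx=5,fy=5,interpolation=2))"
```

```text
[ 4.98729553e+02  1.05207071e+02 -1.28553837e-01] [-0.1667572  -0.4611981  -0.10025593]
phase 105 20.848379390550047
[ 9  0  0  1  7 24  2  0  0  3 21 13  0  0  0 12 16  0  0  0  4 19  8  0
  0]
157.5 [498.7 105.3   0. ] [ 0.   0.1 -0.1] [-0.    -0.     0.004]
180.0 [485.7 126.6   0. ] [24.5  5.1 -0.1] [-0.    -0.     0.397]
```

View pics/g.png

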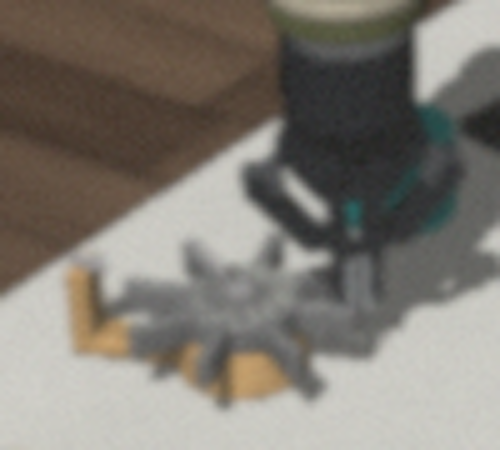

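The first click is done: the wheel is at rest in phase, with the finger at (358,290) in the middle of the next gap. Now the second click.

Emit:
{"name": "jog_arm", "arguments": {
  "rows": [
    [[2.5, 0, 0], [0, 0, 0.039]],
    [[5, 0.2, 0], [0, 0, 0.079]],
    [[7.5, 0.4, 0], [0, 0, 0.118]],
    [[10, 0.8, 0], [0, 0, 0.157]],
    [[12.5, 1.2, 0], [0, 0, 0.196]],
    [[14.9, 1.8, 0], [0, 0, 0.236]],
    [[17.4, 2.4, 0], [0, 0, 0.275]],
    [[19.8, 3.1, 0], [0, 0, 0.314]],
    [[22.2, 4, 0], [0, 0, 0.353]],
    [[24.5, 4.9, 0], [0, 0, 0.395]]
  ]
}}

```text
time: 10.65
tool_pos: [485.5, 126.4, -0.1]
tcp_rot: [-180.0, 0.0, 110.3]
ft_force: [0.2, -0.7, 0.4]
finger_gap: -0.0
grip_force: 0.4
```

```bash
python3 -c "
from g import *
s=r.sense();print(s['tool_pos'],s['ft_force']);phase();rows([180,202.5],0)"
```

```text
[ 4.85454293e+02  1.26379353e+02 -1.39469663e-01] [ 0.22324905 -0.70898877  0.43055843]
phase 108 5.721888907741477
[ 0  0  7 24  5  0  0  3 14 20  1  0  0  5 24  4  0  0  0 13  9  0  0  0
  7]
180.0 [485.7 126.6   0. ] [-0.2  0.3 -0.2] [-0.    -0.    -0.002]
202.5 [481.7 151.3   0. ] [24.3  5.1 -0.2] [-0.    0.    0.39]
```

Emit:
{"name": "jog_arm", "arguments": {
  "rows": [
    [[2.5, 0, 0], [0, 0, 0.039]],
    [[5, 0.2, 0], [0, 0, 0.079]],
    [[7.5, 0.4, 0], [0, 0, 0.118]],
    [[10, 0.8, 0], [0, 0, 0.157]],
    [[12.5, 1.2, 0], [0, 0, 0.196]],
    [[14.9, 1.8, 0], [0, 0, 0.236]],
    [[17.4, 2.4, 0], [0, 0, 0.275]],
    [[19.8, 3.1, 0], [0, 0, 0.314]],
    [[22.2, 4, 0], [0, 0, 0.353]],
    [[24.4, 5, 0], [0, 0, 0.391]]
  ]
}}

```text
time: 11.7
tool_pos: [481.8, 151.2, -0.1]
tcp_rot: [180.0, -0.0, 88.0]
ft_force: [-0.7, -0.3, 1.0]
finger_gap: -0.2
grip_force: 0.0
```

Emit:
{"name": "jog_arm", "arguments": {
  "rows": [
    [[0, 0, 0], [0, 0, 0]],
    [[0, 0, 0], [0, 0, 0]],
    [[0, 0, 0], [0, 0, 0]],
    [[0, 0, 0], [0, 0, 0]],
    [[0, 0, 0], [0, 0, 0]],
    [[0, 0, 0], [0, 0, 0]],
    [[0, 0, 0], [0, 0, 0]],
    [[0, 0, 0], [0, 0, 0]]
  ]
}}

```text
time: 12.5
tool_pos: [481.7, 151.1, -0.1]
tcp_rot: [-180.0, -0.0, 88.0]
ft_force: [0.3, -0.3, -0.8]
finger_gap: -0.1
grip_force: 0.0
```

```bash
python3 -c "
from g import *
s=r.sense();print(s['tool_pos'],s['ft_force']);phase();rows([202.5,225],0)"
```

```text
[ 4.81744159e+02  1.51058341e+02 -1.44622787e-01] [ 0.29255371 -0.34315118 -0.76831778]
phase 120 21.44191219304863
[ 7  0  0  0  8 27  0  0  0  4 21 13  1  0  0 10 20  0  0  0  1 19  9 12
  5]
202.5 [481.7 151.3   0. ] [ 0.2 -0.  -0.1] [0.    0.    0.003]
225.0 [487.6 175.5   0. ] [24.7  4.9 -0.1] [0.    0.    0.396]
```

Two clicks are done. Now the third.

Emit:
{"name": "jog_arm", "arguments": {
  "rows": [
    [[2.5, 0, 0], [0, 0, 0.039]],
    [[5, 0.2, 0], [0, 0, 0.079]],
    [[7.5, 0.4, 0], [0, 0, 0.118]],
    [[10, 0.8, 0], [0, 0, 0.157]],
    [[12.5, 1.2, 0], [0, 0, 0.196]],
    [[14.9, 1.8, 0], [0, 0, 0.236]],
    [[17.4, 2.4, 0], [0, 0, 0.275]],
    [[19.8, 3.1, 0], [0, 0, 0.314]],
    [[22.2, 4, 0], [0, 0, 0.353]],
    [[24.6, 4.9, 0], [0, 0, 0.395]]
  ]
}}

```text
time: 13.55
tool_pos: [487.0, 175.5, -0.4]
tcp_rot: [-180.0, 0.0, 65.3]
ft_force: [-1.4, -0.2, 1.1]
finger_gap: -0.1
grip_force: 0.5
```

```bash
python3 -c "
from g import *
s=r.sense();print(s['tool_pos'],s['ft_force']);phase();rows([225,247.5],0)"
```

```text
[ 4.87014550e+02  1.75477519e+02 -4.12798167e-01] [-1.44420014 -0.18108694  1.08525043]
phase 122 7.203978578404598
[ 0  0  6 21  6  0  0  3 11 20  4  0  0  6 24  3  0  0  0 14 21  3  0  1
  0]
225.0 [487.6 175.5   0. ] [-0.1  0.3 -0.3] [-0.001  0.    -0.003]
247.5 [502.2 195.8   0. ] [24.4  5.1 -0.3] [-0.    0.    0.39]
```

Emit:
{"name": "jog_arm", "arguments": {
  "rows": [
    [[2.5, 0, 0], [0, 0, 0.039]],
    [[5, 0.2, 0], [0, 0, 0.079]],
    [[7.5, 0.4, 0], [0, 0, 0.118]],
    [[10, 0.8, 0], [0, 0, 0.157]],
    [[12.5, 1.2, 0], [0, 0, 0.196]],
    [[14.9, 1.8, 0], [0, 0, 0.236]],
    [[17.4, 2.4, 0], [0, 0, 0.275]],
    [[19.8, 3.1, 0], [0, 0, 0.314]],
    [[22.2, 4, 0], [0, 0, 0.353]],
    [[24.4, 5, 0], [0, 0, 0.391]]
  ]
}}

```text
time: 14.6
tool_pos: [502.4, 195.7, -0.1]
tcp_rot: [180.0, -0.0, 42.9]
ft_force: [0.1, 0.6, 0.4]
finger_gap: -0.2
grip_force: 0.0
```

Emit:
{"name": "jog_arm", "arguments": {
  "rows": [
    [[0, 0, 0], [0, 0, 0]],
    [[0, 0, 0], [0, 0, 0]],
    [[0, 0, 0], [0, 0, 0]],
    [[0, 0, 0], [0, 0, 0]],
    [[0, 0, 0], [0, 0, 0]],
    [[0, 0, 0], [0, 0, 0]],
    [[0, 0, 0], [0, 0, 0]],
    [[0, 0, 0], [0, 0, 0]]
  ]
}}

```text
time: 15.4
tool_pos: [502.2, 195.6, -0.1]
tcp_rot: [180.0, -0.0, 43.0]
ft_force: [-1.2, -0.1, 0.1]
finger_gap: 0.4
grip_force: 0.0
```

```bash
python3 -c "
from g import *
s=r.sense();print(s['tool_pos'],s['ft_force']);phase();rows([247.5],0)"
```

```text
[ 5.02243950e+02  1.95594636e+02 -1.36430203e-01] [-1.15520465 -0.07369348  0.11295774]
phase 114 20.935620232656788
[ 9  0  0  1  9 23  3  0  0  3 18 13  0  0  0 11 21  0  3  1  5 20  5  0
  0]
247.5 [502.2 195.8   0. ] [ 0.1 -0.1 -0.1] [ 0.    -0.     0.003]
```

Emit:
{"name": "jog_arm", "arguments": {
  "rows": [
    [[0, 0, -10], [0, 0, 0]],
    [[0, 0, -25], [0, 0, 0]],
    [[0, 0, -45], [0, 0, 0]],
    [[0, 0, -70], [0, 0, 0]],
    [[0, 0, -100], [0, 0, 0]],
    [[0, 0, -140], [0, 0, 0]],
    [[0, 0, -170], [0, 0, 0]],
    [[0, 0, -170], [0, 0, 0]]
  ]
}}

```text
time: 16.25
tool_pos: [505.9, 196.6, 177.7]
tcp_rot: [179.7, -0.6, 43.0]
ft_force: [0.5, 0.1, 0.3]
finger_gap: 0.1
grip_force: 0.0
```

Emit:
{"name": "jog_arm", "arguments": {
  "rows": [
    [[-314, 117, 0], [0, 0, 0]],
    [[-314, 117, 0], [0, 0, 0]],
    [[-314, 117, 0], [0, 0, 0]],
    [[-314, 117, 0], [0, 0, 0]],
    [[-314, 117, 0], [0, 0, 0]],
    [[-314, 117, 0], [0, 0, 0]],
    [[-314, 117, 0], [0, 0, 0]],
    [[-314, 117, 0], [0, 0, 0]],
    [[-314, 117, 0], [0, 0, 0]],
    [[-314, 117, 0], [0, 0, 0]]
  ]
}}

```text
time: 17.25
tool_pos: [352.5, -103.4, 170.2]
tcp_rot: [180.0, -0.0, 43.0]
ft_force: [-0.4, -0.4, -0.1]
finger_gap: -0.1
grip_force: 0.0
```

```bash
python3 -c "
from g import *
s=r.sense();print(s['tool_pos'],s['ft_force']);phase()
p=r.snapshot('top')[0];cv2.imwrite('pics/z.png',np.hstack([cv2.resize(p[170:250,230:310],None,fx=5,fy=5,interpolation=2),cv2.resize(p[180:280,350:450],(400,400),interpolation=2)]))"
```

```text
[ 352.51207862 -103.44174449  170.1610155 ] [-0.39653096 -0.38661616 -0.0772043 ]
phase 113 20.671360784376105
[ 9  0  0  0 12 22  3  0  0  2 22 11  1  0  0  7 16  0  0  0  1 23  6  0
  0]
```

View pics/z.png

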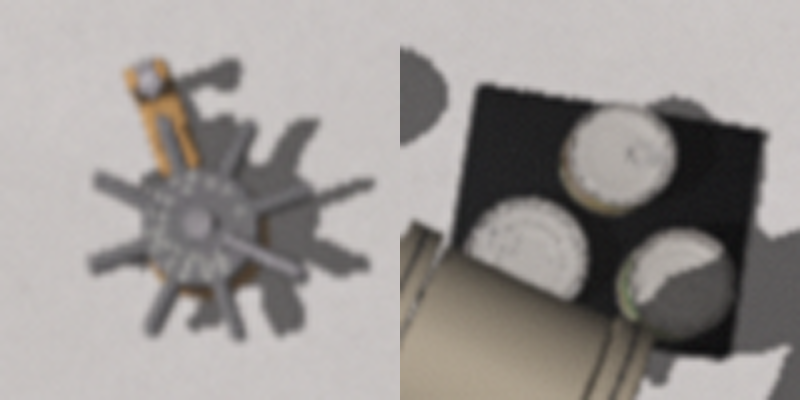

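The ribbed arm now points to (300,270), 135° clockwise from the pointer, which is exactly three clicks. The tins haven't moved, so I'm handing in.

```bash
python3 -c "
from bench import r
print(r.hand_in())"
```

```text
the job is handed in; nothing more can be done
None
```

I clicked the tally wheel three times clockwise, one click for each tin on the slate board, and handed the job in with the wheel at rest on the third click and the tins and jar untouched.

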